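# Lock the swivel hook and hang up the clamp

## Robot

A 7-joint arm with a two-finger parallel gripper is mounted at the origin on the work surface. World frame = base frame: x ahead of the robot, y to its left, z up, the work surface at z = 0. Lengths are in mm, angles in degrees, forces in N, time in s.
With the tool pointing down it reaches from about 400 to 925 mm from the base axis. Payload 5.6 kg.
Tool frame: the origin (TCP) lies midway between the tips of the shut fingers; the grasp point (between the pads) lies 19 mm behind it; y points along the fingers, z is the direction in which the jaws open and shut, and the axes are right-handed (so a half turn about y gives the same grasp; the last joint's range is limited). The gripper opens to 85 mm and grips with 20 to 120 N. Pads are 22 mm wide; open, the fingers measure 114 mm over their backs; the gripper's body (76 mm by 85 mm) begins 54 mm behind the grasp point. The pads swing forward as they close: fully open they stand 13 mm farther back than shut.
Start: joints at [72.823, 26.786, -0.665, 91.828, 0.344, 61.387, -3.226], TCP at [165.049, -628.703, 231.29] pointing down, gripper open.
Joint ranges: [-144.91, 144.91], [-17.63, 115.5], [-89.93, 88.59], [15.96, 139.68], [-74.01, 254.01], [8.47, 105.57], [-167.45, 167.45]. Speed limits (degrees/s): [147.25, 147.25, 180, 180, 180, 180, 180].

## Interface

Orientations are given as [roll, pitch, yaw] about the fixed x, y, z axes, in that order (R = Rz(yaw) Ry(pitch) Rx(roll)).
In Python, from cell import goto, move_linear, move_j, set_gripper, hold, ik, get_state, read_camera, PlanningError, job_done gives the robot as it stands. Calls block until the motion is done:
- goto(position, orientation): joint-space move of the TCP to a pose.
- move_linear(position, rotation=None, velocity=150, contact_N=None): straight line of the TCP; rotation=None keeps the orientation; velocity is the mean speed in mm/s. With contact_N (N) it stops when the force on the tool has changed by that much, and returns True; else False.
- move_j(angles): joint-space move.
- set_gripper(opening): finger opening in mm; the grip force is fixed at half the most; returns when the fingers have stopped.
- hold(seconds).
- ik(position, orientation): joint angles nearest the present ones, or None.
- get_state(): the state.
- read_camera(name): name is "scene" or "side" or "wrist"; returns a dict with "img" (480x640x3 uint8, red, green, blue), "mtx" (3x3 intrinsics, pixels), "extrinsics" (4x4, takes a point from camera to world coordinates); the wrist camera has in their place "tool_from_camera" (4x4, takes a point from camera to tool coordinates, whose origin is the TCP and whose axes are the tool frame's). Camera axes: x right, y down, z forward; pixel columns grow to the right and rows downward; lengths in mm; the calibration is good to about 2 mm. A picture is of the moment at which its call begins: read the wrist's pose just before it. There is no depth.
A pose or a line that the arm cannot do raises PlanningError and nothing moves.
- job_done(): hands the job in, once; it reports no verdict.
The state is a dict: "time": time; "qpos": joint angles; "joint_vel": joint speeds; "joint_efforts": joint torques, N m; "tcp_pos": TCP position; "tcp_rot": TCP orientation; "contact_force": force on the tool from outside, world axes, zero at the start; "wrist_torque": the same for the moment, N m; "gripper_width": finger opening in mm.
Only numpy, scipy, OpenCV 4.12 (cv2) and the standard library are available. Lean on these libraries where they do the work, as an engineer would, in place of code of your own. Each camera call takes 0.05 s, during which the arm holds its last target.

## Task

The yellow swivel hook on the blue post has been left turned aside: push it round towards the robot until the red-knobbed spring pin drops into its disc, and feel that it is locked with a steady push of about 10 N, never forcing it (25 N is too much). Then lift the C-clamp off the steel tube and hang it on the hook, lowered gently, its back bar flat across the hook near the middle and one jaw down each side, hanging still with the hook locked. Leave the tube, the red magnetic square, the green spray can and the brush where they are.

Things in the scene. Friction and masses are not known exactly. Their poses are not given: they have to be found in the camera images.
- swivel_axis (a point): point on the fixed vertical axis about which the hook turns, 170 mm above the table, level with the middle of the hook's bar. The blue post under it is 38 mm in diameter (foot 110 mm); it carries the slotted index disc (96 mm across, top 160 mm above the table) and a hub 42 mm across that reaches 182 mm
- hook_seat (a point): where the clamp should hang: top of the yellow hook's bar, mid-width, 85 mm out from the axis, 176 mm above the table; turns with the hook; x points outwards along the hook, y across, z up. The hook is a level straight bar 16 mm wide and 12 mm high (164 to 176 mm above the table), clear from the hub to 129 mm out, where a 12 mm thick end lip rises 22 mm above the bar
- pin (a joint): spring-loaded index pin with a red knob, on the aluminium bracket behind the post (opposite the hook's locked direction, 36 mm from the axis, knob top 228 mm above the table): 0 m = riding on the disc, hook free; about 0.009 m = dropped by itself into the disc's slot, hook locked with about 3 degrees of play each way
- clamp_bar (a point): centre of the clamp's back bar, above its centre of mass: the place to grasp. y along the bar, x through its thickness, z up. Bar 18 mm thick (x), about 150 mm long (y), 26 mm high: underside, which lies on the hook, is 13 mm below this point. Olive-brown cast C-clamp of about 0.7 kg, lying with this bar on top across the tube, its jaws hanging down on either side
- clamp: the same clamp; origin 13 mm below clamp_bar on the bar's underside, same axes. Jaws reach 78 mm below the underside; the clear gap between them is -0.047 to 0.034 m; screw axis 64 mm below the underside, its cross handle (62 mm long along x) ends at y = 0.132 m, the fixed jaw at y = -0.075 m
- hook: the swivel hook and disc; origin on the axis, 148 mm up; x outwards along the hook, z up. Stiff (2 to 5 N sideways at 90 mm out), stays where left. Starts pointing about to world -y, 54 to 86 deg from world -x; push its far (+x) side to turn it clockwise from above to where it locks and stops dead: a direction not measured, within 30 deg either side of world -x. Over 25 N is forcing it
- tube: loose offcut of rectangular steel tube, 160 mm long (x), 50 mm wide (y), 100 mm high; origin at the middle of its underside. The clamp's back bar lies across its top, the jaws about 10 to 20 mm clear of its sides
- square: red magnetic welding square lying flat, about 110 x 90 x 26 mm, a bystander; origin under its middle
- spray: green spray can standing upright, 56 mm diameter, 160 mm high, a bystander; origin at the middle of its underside
- brush: brush lying on the table, 200 mm long, a bystander

How it is judged (in metres and radians):
On the way, in this order (a step that is already met when the one before it is completed fails the run):
1. with the pin dropped in, and no clamp on it yet, the hook is held against its lock by the gripper with a steady push of over 6 N (value of joint pin above 0.007 m and contact force between clamp and hook below 0.1 N and (contact force between hook and the fingers above 6 N or contact force between hook and the arm above 6 N)), for 0.2 s.
2. the clamp's weight hangs on the locked hook (value of joint pin above 0.007 m and contact force between clamp and hook above 2 N), for 0.2 s.
At the end, for the whole second after the job is handed in: The pin is down in the slot (over 7 mm), and the released clamp hangs at rest on the hook: back bar resting on the bar of the hook, its centre within 35 mm of hook_seat along the hook and 15 mm across it, square across the hook within 20 degrees and upright within 11 degrees (all of step 2 and x of clamp_bar in the frame of hook_seat between -0.035 and 0.035 m and y of clamp_bar in the frame of hook_seat between -0.015 and 0.015 m and z of clamp_bar in the frame of hook_seat between 0.008 and 0.018 m and angle between the y axis of clamp_bar and the y axis of hook_seat, either way round below 0.35 rad and angle between clamp_bar's own z axis and vertical below 0.2 rad and linear speed of clamp below 0.05 m/s and contact force between clamp and the fingers below 0.1 N); the robot touches nothing.
It fails at once if the robot forces the hook with more than 25 N (contact force between hook and the fingers above 25 N or contact force between hook and the arm above 25 N).
It fails at once if the clamp is dropped or pressed on the hook with more than 30 N (contact force between clamp and hook above 30 N).
It fails at once if the tube is shifted by more than 40 mm (distance of tube from where it was at the start of the episode above 0.04 m).
It fails at once if the magnetic square, the spray can or the brush is shifted by more than 20 mm (distance of any of square, spray, brush from where it was at the start of the episode above 0.02 m).
It also fails if it takes over 72 s, if anything falls off the work surface, if the arm or the gripper's body presses on something with over 40 N, if the wrist force passes 120 N, or if a joint passes its speed limit or range.

## Working session

There is one attempt and no reset: what is moved stays moved. The work goes in short steps, each a Python script; the robot and the scene stay as the last script left them, time stands still between calls to the robot, and variables do not carry over. Pictures are saved under pics/ and viewed, and the job is handed in when it is done.

```bash
ls; mkdir -p pics; python3 - <<'E'
from cell import *
import cv2,numpy as np
s=get_state();print(s)
for n in("scene","side","wrist"):
    c=read_camera(n);cv2.imwrite(f"pics/{n}0.png",c["img"][:,:,::-1]);print(n,c["mtx"],c.get("extrinsics",c.get("tool_from_camera")))
E
```

```text
pics
{'time': 0.0, 'qpos': array([72.82255431, 26.83517638, -0.66556238, 91.88202254,  0.34469632,
       61.38678643, -3.22583244]), 'joint_vel': array([ 0.02303005,  0.03444848,  0.02939573,  0.02781675, -0.0186753 ,
        0.05861726, -0.04188568]), 'joint_efforts': array([ 2.13580470e-04, -5.32401288e+01,  2.15912465e-02, -2.51312310e+01,
        1.13618688e-02,  7.80935632e-03, -8.70561053e-06]), 'tcp_pos': array([ 164.88591516, -628.15183609,  230.33971121]), 'tcp_rot': array([-9.01017305e+01, -7.59484223e-03, -1.65288876e+02]), 'contact_force': array([-1.33998781, -0.34446032,  0.14153898]), 'wrist_torque': array([-0.03156373,  0.01929252,  0.03395261]), 'gripper_width': 85.74800715911353}
scene [[562.08917707   0.         310.91140721]
 [  0.         562.08917707 235.46326844]
 [  0.           0.           1.        ]] [[ 6.79028309e-01  5.01417502e-01 -5.36191238e-01  1.12843746e+03]
 [ 7.34060977e-01 -4.55143040e-01  5.03983427e-01 -6.46374077e+02]
 [ 8.66240144e-03 -7.35816079e-01 -6.77126030e-01  8.32912572e+02]
 [ 0.00000000e+00  0.00000000e+00  0.00000000e+00  1.00000000e+00]]
side [[609.83596798   0.         321.42142349]
 [  0.         609.83596798 249.5783405 ]
 [  0.           0.           1.        ]] [[-9.62079861e-01 -1.18430209e-01  2.45716558e-01  2.23961884e+02]
 [-2.72121261e-01  4.78717775e-01 -8.34733078e-01  1.02592246e+03]
 [-1.87712708e-02 -8.69944583e-01 -4.92792108e-01  8.09511579e+02]
 [ 0.00000000e+00  0.00000000e+00  0.00000000e+00  1.00000000e+00]]
wrist [[432.09446094   0.         312.48778924]
 [  0.         432.09446094 230.01590878]
 [  0.           0.           1.        ]] [[-9.70865182e-04  9.51999303e-01  3.06098652e-01 -7.84881796e+01]
 [-1.48763443e-03 -3.06099832e-01  9.51998256e-01 -1.42367330e+02]
 [ 9.99998422e-01  4.68899068e-04  1.71340861e-03 -2.45701900e-01]
 [ 0.00000000e+00  0.00000000e+00  0.00000000e+00  1.00000000e+00]]
```

View pics/scene0.png

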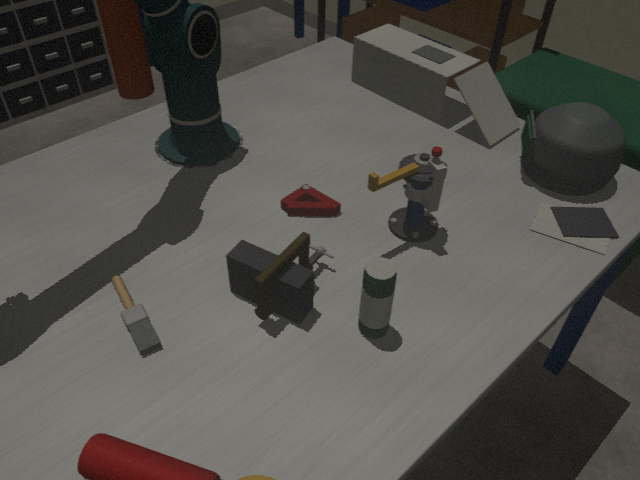

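View pics/side0.png

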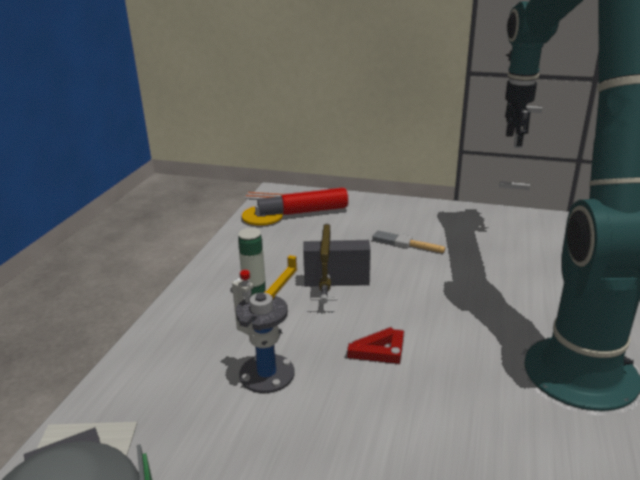

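View pics/wrist0.png

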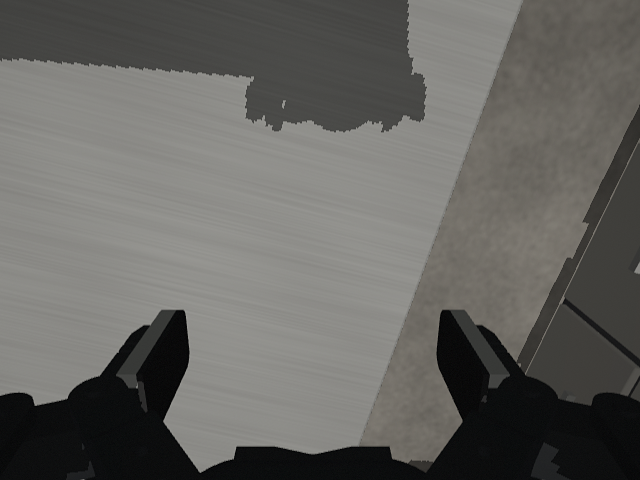

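The scene view shows the post (415,220), hook tip (374,182), pin knob (437,152), clamp over the tube (285,262), spray can (377,300), square (310,203) and brush (135,315). In the side view the post is at (265,330), the hook tip at (292,262) and the clamp at (325,262). I'll enlarge both.

```bash
python3 - <<'E'
import cv2
a=cv2.imread("pics/scene0.png");b=cv2.imread("pics/side0.png")
def z(im,x0,y0,w,h,k,n):
    c=cv2.resize(im[y0:y0+h,x0:x0+w],None,fx=k,fy=k,interpolation=cv2.INTER_CUBIC)
    c=cv2.convertScaleAbs(c,alpha=1.5,beta=10)
    for i in range(0,w,10):
        cv2.line(c,(i*k,0),(i*k,6 if i%50 else 14),(255,255,255),1)
        if i%20==0: cv2.putText(c,str(x0+i),(i*k,24),0,.4,(0,255,0),1)
    for i in range(0,h,10):
        cv2.line(c,(0,i*k),(6,i*k),(255,255,255),1)
        if i%20==0: cv2.putText(c,str(y0+i),(8,i*k+4),0,.4,(0,255,0),1)
    cv2.imwrite(n,c)
z(a,350,140,110,110,5,"pics/s_hook.png")
z(a,220,225,130,100,6,"pics/s_clamp.png")
z(b,220,220,160,120,5,"pics/d_all.png")
z(b,220,260,90,140,4,"pics/d_hook.png")
E
```

```text
(no output)
```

View pics/s_hook.png

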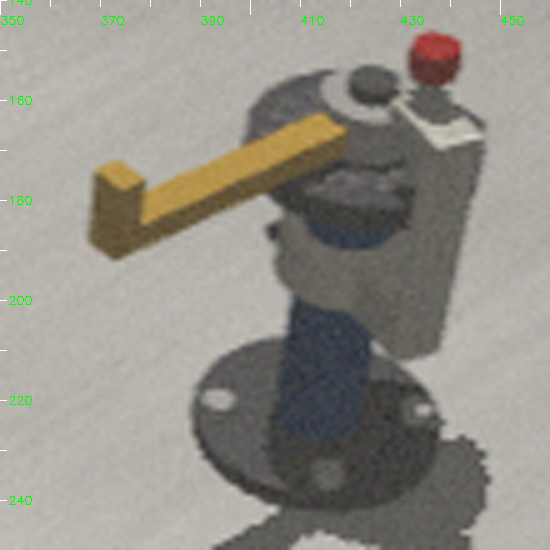

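View pics/s_clamp.png

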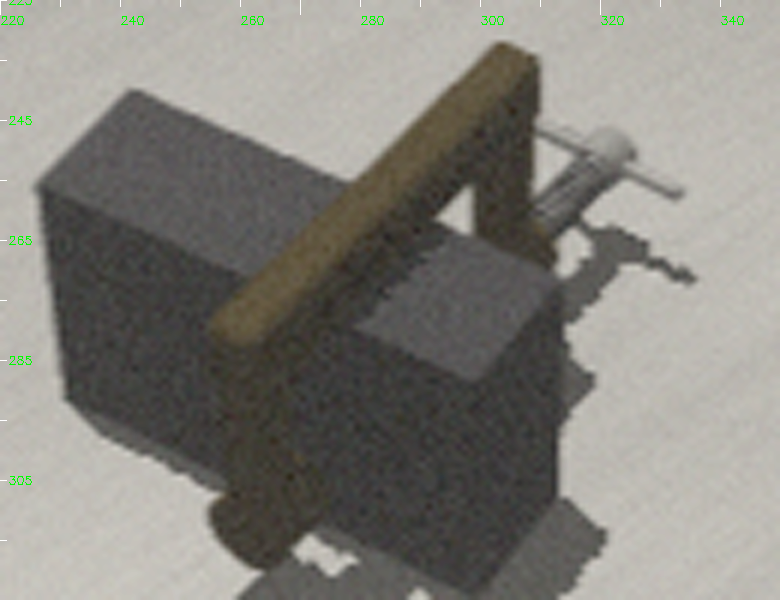

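View pics/d_all.png

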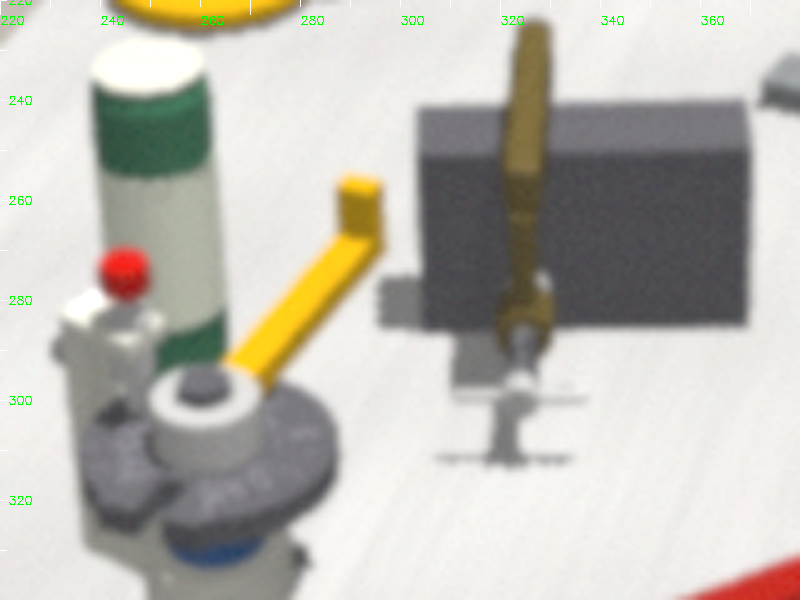

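View pics/d_hook.png

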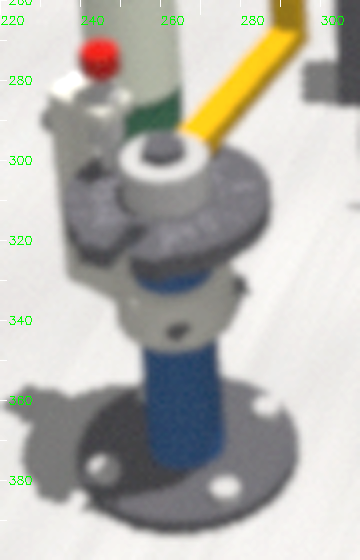

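```bash
cat > h.py <<'E'
import numpy as np,cv2
from cell import *
CAM={}
def cam(n):
    if n not in CAM:
        c=read_camera(n); CAM[n]=(c["mtx"],c["extrinsics"],c["img"])
    return CAM[n]
def P(n):
    K,E,_=cam(n); Ei=np.linalg.inv(E); return K@Ei[:3]
def tri(s,d):
    X=cv2.triangulatePoints(P("scene"),P("side"),np.array(s,float).reshape(2,1),np.array(d,float).reshape(2,1)).ravel();X=X[:3]/X[3]
    e=[]
    for n,p in(("scene",s),("side",d)):
        q=P(n)@np.append(X,1);e.append(np.round(q[:2]/q[2]-p,1))
    return X,e
def onz(n,p,z):
    K,E,_=cam(n);r=E[:3,:3]@np.linalg.solve(K,[p[0],p[1],1]);o=E[:3,3];return o+r*(z-o[2])/r[2]
def proj(n,X):
    q=P(n)@np.append(X,1);return q[:2]/q[2]
E
python3 - <<'E'
from h import *
for n,s,d in [("knob",(434.5,151.5),(244.8,275)),("cap",(424.5,156.5),(260.8,296.5)),("lip",(374.2,175.2),(292,257.5)),
 ("bar+y",(304.5,234.5),(324,254.5)),("bar-y",(258,279.5),(326.5,224)),
 ("t--",(226.5,255.5),(369,240)),("t-+",(243,240),(370,249.5)),("t++",(313,271.5),(303.5,251)),("t+-",(298,288),(303.5,241.5)),
 ("spray",(380,267),(249.5,233.5))]:
    X,e=tri(s,d);print(n,np.round(X,1),*e)
E
```

```text
knob [628.4 150.3 219.1] [0.7 0.2] [ 0.6 -0.1]
cap [596.2 164.1 185.5] [-0.4 -0.1] [-0.4  0.1]
lip [579.2  31.6 195.4] [-0.5 -0.2] [-0.4  0.2]
bar+y [ 555.2 -122.7  120.1] [0.6 0.3] [ 0.4 -0.2]
bar-y [ 588.3 -261.6  124. ] [0.1 0.1] [ 0.1 -0. ]
t-- [ 480.  -252.5   97.5] [-0.4 -0.3] [-0.3  0.2]
t-+ [ 467.8 -204.8   98.7] [-0.5 -0.3] [-0.4  0.2]
t++ [ 618.6 -162.    97.9] [-0.4 -0.2] [-0.3  0.1]
t+- [ 631.6 -208.1   97.7] [0.3 0.2] [ 0.2 -0.1]
spray [ 728.9 -110.9  157.5] [0.1 0.1] [ 0.1 -0. ]
```

```bash
cat >> h.py <<'E'
AX=np.array([596.2,164.1])
def pp(th,r,off,z,flip=0):
    a=np.radians(th);u=np.array([np.cos(a),np.sin(a)]);t=np.array([np.sin(a),-np.cos(a)])
    p=AX+r*u-off*t
    ps=(th-90+180*flip+180)%360-180
    return [p[0],p[1],z],[-90,0,ps]
E
python3 - <<'E'
from h import *
for f in(0,1):
    for z in(290,158):
        for th in(-90,-97,-130,-160,-190,-204,-210):
            p,o=pp(th,95,20,z,f);q=ik(p,o);print(f,z,th,np.round(p),o[2],None if q is None else np.round(q))
print("clamp");
for ps in(-76.6,103.4):
  for z in(104,330): q=ik([571.7,-192,z],[-90,0,ps]);print(ps,z,None if q is None else np.round(q))
u=np.array([-.914,.407])
for ps in(66,-114):
  for z in(180,330): q=ik([*(AX+85*u),z],[-90,0,ps]);print(ps,z,None if q is None else np.round(q))
E
```

```text
0 290 -90 [616.  69. 290.] -180 [  20.   27.  -41.   91.   19.   70. -114.]
0 290 -97 [604.  67. 290.] 173 [  21.   26.  -41.   92.   18.   69. -121.]
0 290 -130 [550.  78. 290.] 140 [  18.   19.  -36.  100.   12.   66. -152.]
0 290 -160 [514. 113. 290.] 110 [ -76.   26.   79.  108.  -28.   69. -147.]
0 290 -190 [499. 161. 290.] 80 [ 34.  30. -75. 102.  31.  72. 121.]
0 290 -204 [501. 184. 290.] 66 [ 31.  32. -75. 101.  32.  72. 104.]
0 290 -210 [504. 194. 290.] 60 [ 30.  33. -75. 100.  33.  73.  97.]
0 158 -90 [616.  69. 158.] -180 [  15.   33.  -34.   98.   22.   55. -117.]
0 158 -97 [604.  67. 158.] 173 [  15.   32.  -33.  100.   21.   54. -123.]
0 158 -130 [550.  78. 158.] 140 [   9.   26.  -26.  107.   14.   50. -154.]
0 158 -160 [514. 113. 158.] 110 [ -64.   33.   64.  116.  -37.   55. -141.]
0 158 -190 [499. 161. 158.] 80 [ 32.  46. -76. 110.  50.  66. 106.]
0 158 -204 [501. 184. 158.] 66 [ 29.  48. -76. 109.  51.  67.  90.]
0 158 -210 [504. 194. 158.] 60 [ 28.  48. -76. 108.  51.  68.  83.]
1 290 -90 [616.  69. 290.] 0 [ 29.  32. -56.  90.  28.  73.  59.]
1 290 -97 [604.  67.
[... 563 characters left out ...]
7.  33. -51. 106.  31.  56.  12.]
1 158 -160 [514. 113. 158.] -70 [ 32.  37. -63. 110.  39.  58. -29.]
1 158 -190 [499. 161. 158.] -100 [ 28.  39. -67. 110.  42.  60. -67.]
1 158 -204 [501. 184. 158.] -114 [ 24.  39. -65. 109.  41.  60. -82.]
1 158 -210 [504. 194. 158.] -120 [ 23.  39. -64. 108.  41.  60. -89.]
clamp
-76.6 104 [ 40.  36. -34. 102.  26.  49.   8.]
-76.6 330 [ 42.  22. -35.  90.  13.  72.  18.]
103.4 104 [  11.   31.    5.  104.   -4.   45. -148.]
103.4 330 [  19.   18.   -4.   92.    1.   70. -152.]
66 180 [ 27.  47. -76. 105.  49.  70.  91.]
66 330 [ 29.  32. -75.  95.  31.  77. 105.]
-114 180 [ 21.  37. -62. 105.  37.  61. -80.]
-114 330 [ 23.  25. -62.  96.  23.  73. -68.]
```

```bash
python3 - <<'E'
from h import *
set_gripper(0)
p,o=pp(-97.3,98,45,300,1);goto(p,o)
p,o=pp(-97.3,98,45,215,1);move_linear(p,o,250)
s=get_state();print(s['time'],s['tcp_pos'],s['contact_force'],s['gripper_width'])
for n in("scene","side"):
    im=read_camera(n)["img"][:,:,::-1]; x0,y0=(330,110) if n=="scene" else (190,200)
    cv2.imwrite(f"pics/{n}1.png",cv2.resize(im[y0:y0+140,x0:x0+150],None,fx=4,fy=4,interpolation=2))
cv2.imwrite("pics/wrist1.png",read_camera("wrist")["img"][:,:,::-1])
E
```

```text
4.4417 [628.75365336  61.18605941 215.48550864] [-0.0376104   0.98175883  0.53177628] 0.09520329009315957
```

View pics/scene1.png

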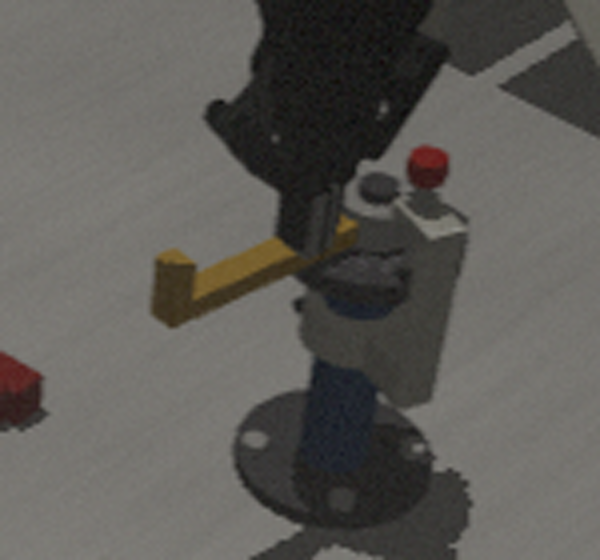

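View pics/side1.png

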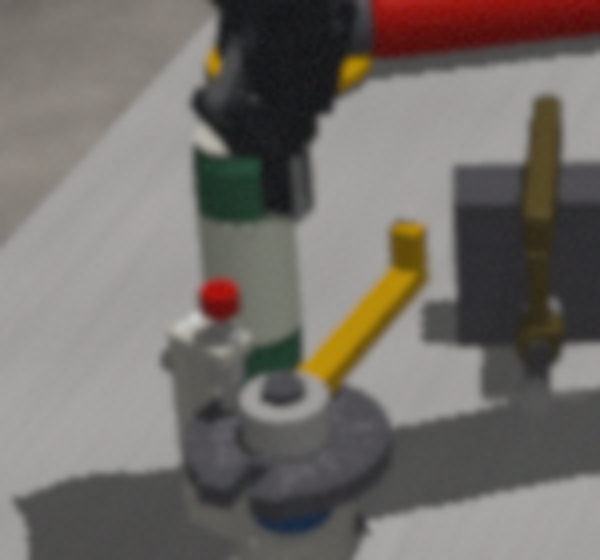

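View pics/wrist1.png

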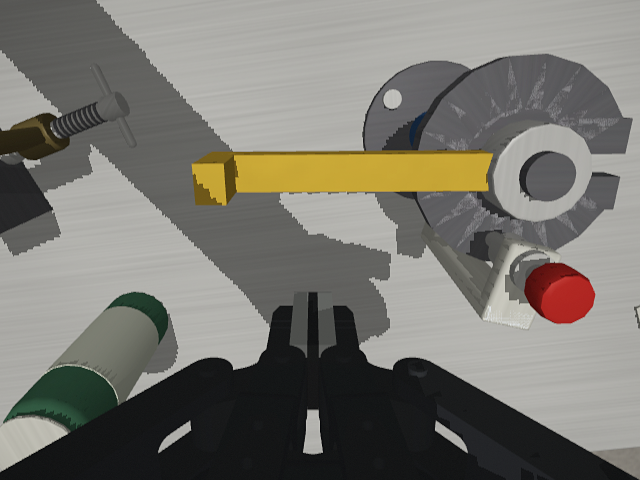

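```bash
cat >> h.py <<'E'
from scipy.spatial.transform import Rotation as R
def wpose(s,c):
    T=np.eye(4);T[:3,:3]=R.from_euler('xyz',s['tcp_rot'],degrees=True).as_matrix();T[:3,3]=s['tcp_pos'];return T@c["tool_from_camera"]
def wz(E,K,p,z):
    r=E[:3,:3]@np.linalg.solve(K,[p[0],p[1],1]);o=E[:3,3];return o+r*(z-o[2])/r[2]
E
python3 - <<'E'
from h import *
s=get_state();c=read_camera("wrist");E=wpose(s,c);K=c["mtx"]
hub=wz(E,K,(542,172),182);kn=wz(E,K,(566,288),228);a=wz(E,K,(245,173),176);b=wz(E,K,(488,171),176)
print(hub,kn,np.linalg.norm((kn-hub)[:2]),a,b)
d=(hub-kn)[:2];print("lock",np.degrees(np.arctan2(d[1],d[0])))
d=(a-b)[:2];print("hook",np.degrees(np.arctan2(d[1],d[0])))
l=wz(E,K,(208,184),198);print(l)
E
```

```text
[595.65412309 161.84467376 182.        ] [624.77388863 147.92241819 228.        ] 32.27677098114637 [581.56052349  38.80202053 176.        ] [593.80683412 141.98286621 176.        ]
lock 154.44738342094152
hook -96.76864736914372
[580.31805961  28.0901942  198.        ]
```

```bash
sed -i 's/^AX=.*/AX=np.array([596.0,163.3])/' h.py; cat >> h.py <<'E'
def ft(th,b=0):
    f=get_state()['contact_force']-b;a=np.radians(th);return -f@np.array([np.sin(a),-np.cos(a),0])  # + = pushing resist
E
python3 - <<'E'
from h import *
p,o=pp(-97,98,45,158,1);print(move_linear(p,o,100,contact_N=8))
b=get_state()['contact_force'];print(b)
p,o=pp(-97,98,12,158,1);print(move_linear(p,o,30,contact_N=3))
s=get_state();a=np.radians(-97);t=np.array([np.sin(a),-np.cos(a)]);off=-(s['tcp_pos'][:2]-AX)@t
print("off",off,ft(-97,b),s['time'])
np.save("off.npy",off);np.save("b.npy",b)
for th in np.arange(-103,-170,-8):
    p,o=pp(th,98,off,158,1)
    r=move_linear(p,o,60,contact_N=9)
    print(th,r,round(ft(th,b),1),np.round(get_state()['contact_force']-b,1),get_state()['time'])
    if r:break
E
```

```text
False
[-0.59487333  0.82405958  0.68523135]
True
off 17.651428332375236 0.673999891529279 6.2083
-103 False 0.7 [ 0.6 -0.5 -0.8] 6.5333
-111 False 1.0 [ 0.6 -1.1 -0.5] 6.9167
-119 False 1.1 [ 1.1 -0.3 -1.4] 7.3
-127 False 1.2 [ 0.9 -0.9 -0.8] 7.6833
-135 False 1.4 [ 0.4 -1.6 -0.9] 8.0667
-143 False 1.2 [ 0.2 -1.3 -0.8] 8.45
-151 False 0.3 [ 0.6  0.  -0.6] 8.8333
-159 False 0.7 [ 0.5 -0.5 -1.1] 9.2167
-167 False 1.9 [ 1.2 -1.7 -0.7] 9.6
```

```bash
python3 - <<'E'
from h import *
cv2.imwrite("pics/wrist2.png",read_camera("wrist")["img"][:,:,::-1])
E
```

```text
(no output)
```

View pics/wrist2.png

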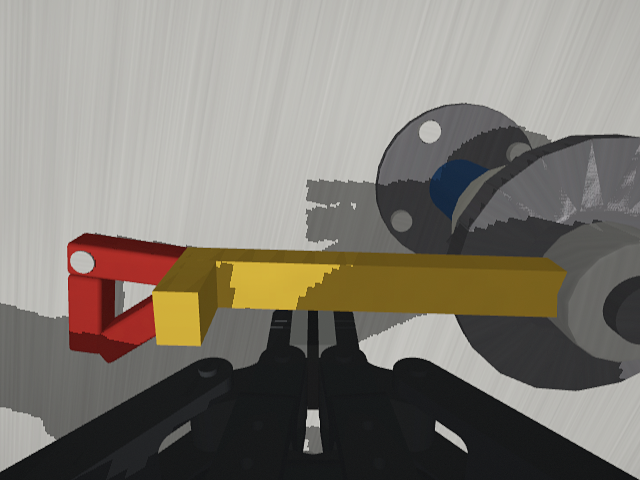

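The fingers (about 313,320) are bearing on the bar and the hook is following. I'll go on slowly to the lock.

```bash
python3 - <<'E'
from h import *
off=float(np.load("off.npy"));b=np.load("b.npy")
for th in [-171,-175,-179,-182,-185,-188]+list(np.arange(-190,-219,-2)):
    p,o=pp(th,98,off,158,1)
    r=move_linear(p,o,25,contact_N=7)
    f=ft(th,b);print(th,r,round(f,1),get_state()['time'])
    if r or f>7:break
for i in range(4):
    hold(.1);print(np.round(get_state()['contact_force']-b,1),round(ft(th,b),1))
s=get_state();print(s['tcp_pos'],s['tcp_rot'])
cv2.imwrite("pics/wrist3.png",read_camera("wrist")["img"][:,:,::-1])
E
```

```text
-171 False 3.1 10.075
-175 False 2.4 10.5
-179 False 1.0 10.925
-182 False 2.2 11.2833
-185 False 1.9 11.6417
-188 False 1.4 12.0
-190 False 1.6 12.2917
-192 False 0.7 12.5833
-194 False 0.5 12.875
-196 False 0.6 13.1667
-198 False 1.2 13.4583
-200 False 2.0 13.75
-202 False 1.0 14.0417
-204 True 1.3 14.275
[ 0.8 -2.8  0.3] 2.3
[ 0.6 -1.6  0.5] 1.2
[ 0.6 -2.   0.5] 1.6
[-0.3 -1.6 -0.5] 1.6
[498.13786596 184.75664274 156.98430104] [ -90.10711987   -0.30622871 -114.25540461]
```

View pics/wrist3.png

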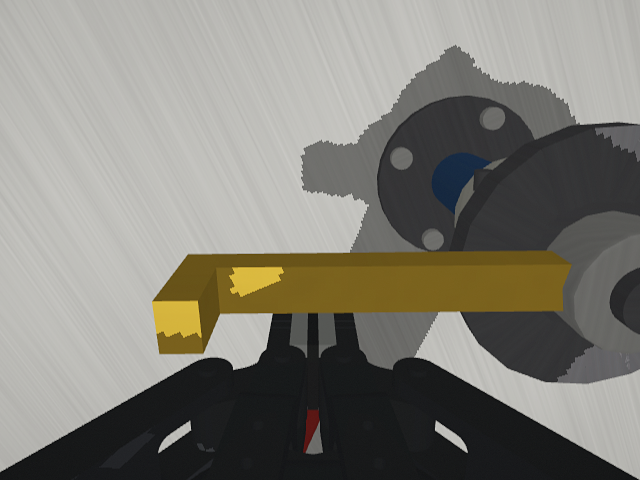

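```bash
python3 - <<'E'
from h import *
b=np.load("b.npy");th=-204;a=np.radians(th);t=np.array([np.sin(a),-np.cos(a),0])
s=get_state();p0=s['tcp_pos'].copy();p0[2]=158
for k in range(1,14):
    r=move_linear(p0+t*0.5*k,[-90,0,-114],15,contact_N=10)
    fs=[]
    for i in range(5): hold(.03);fs.append(ft(th,b))
    d=(get_state()['tcp_pos']-p0)@t
    print(k,r,round(d,2),np.round(fs,1))
    if np.median(fs)>7.5:break
s=get_state();print(s['time'])
fs=[]
for i in range(10): hold(.05);fs.append(ft(th,b))
print(np.round(fs,1))
E
```

```text
1 False 0.1 [2.6 1.4 2.4 2.5 3.3]
2 False 0.26 [6.2 5.7 4.1 5.3 6.3]
3 False 0.57 [5.8 6.1 5.7 7.  6.6]
4 False 0.81 [6.6 7.5 6.5 7.5 7.6]
5 False 0.97 [8.3 7.9 7.8 8.2 7.5]
16.8083
[8.  8.5 7.8 7.2 8.3 8.4 8.5 7.4 8.  8.7]
```

```bash
python3 - <<'E'
from h import *
b=np.load("b.npy");th=-204;a=np.radians(th);t=np.array([np.sin(a),-np.cos(a),0])
p0=np.array([498.1379,184.7566,158])
# first target base
for k in (6,7):
    if np.median([ft(th,b) for i in range(3)])>9.3: break
    move_linear(p0+t*0.5*k,[-90,0,-114],15,contact_N=8)
    hold(.1);print(k,ft(th,b),(get_state()['tcp_pos']-p0)@t)
fs=[]
for i in range(10): hold(.05);fs.append(ft(th,b))
print(np.round(fs,1),get_state()['time'])
for n in("scene","side"):
    im=read_camera(n)["img"][:,:,::-1]; x0,y0=(330,110) if n=="scene" else (190,220)
    cv2.imwrite(f"pics/{n}4.png",cv2.resize(im[y0:y0+120,x0:x0+150],None,fx=5,fy=5,interpolation=2))
E
```

```text
6 8.988619911443955 1.1745009168829266
7 8.964962795688148 1.3518877280502428
[ 9.5  9.7 10.6  9.   8.9  9.4 10.   9.   9.6  8.9] 18.5083
```

View pics/scene4.png

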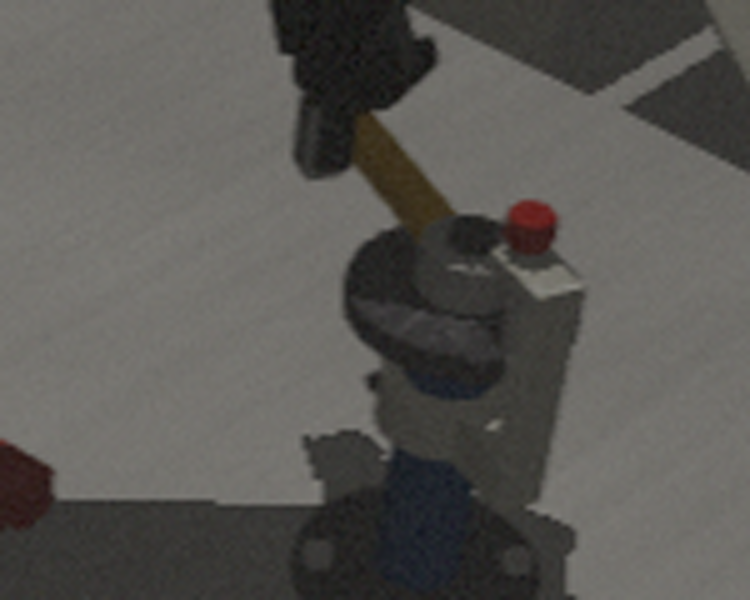

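View pics/side4.png

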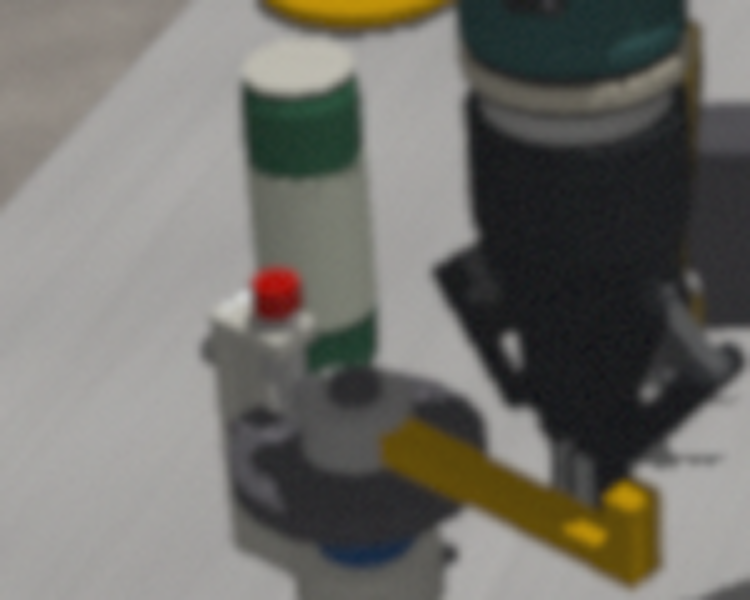

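The knob has dropped, from row 151.5 to about 155 in the scene view and from 275 to about 278.6 in the side view. The hook resists a steady 9–10 N without moving, so it is locked. I'll back off and measure the hook and the clamp.

```bash
python3 - <<'E'
from h import *
s=get_state();th=-204;a=np.radians(th);t=np.array([np.sin(a),-np.cos(a),0])
p=s['tcp_pos'].copy()
move_linear(p-t*30,None,120);q=p-t*30;q[2]=290;move_linear(q,None,200)
s=get_state();c=read_camera("wrist");cv2.imwrite("pics/wrist5.png",c["img"][:,:,::-1]);np.savez("w5.npz",E=wpose(s,c),K=c["mtx"])
# hover over clamp
goto([571.7,-192,270],[-90,0,-76.6])
s=get_state();c=read_camera("wrist");cv2.imwrite("pics/wrist6.png",c["img"][:,:,::-1]);np.savez("w6.npz",E=wpose(s,c),K=c["mtx"])
set_gripper(50)
print(s['time'],s['contact_force'],get_state()['gripper_width'])
E
```

```text
21.2417 [ 0.43286385  0.50997101 -0.19293938] 49.98718310914984
```

View pics/wrist5.png

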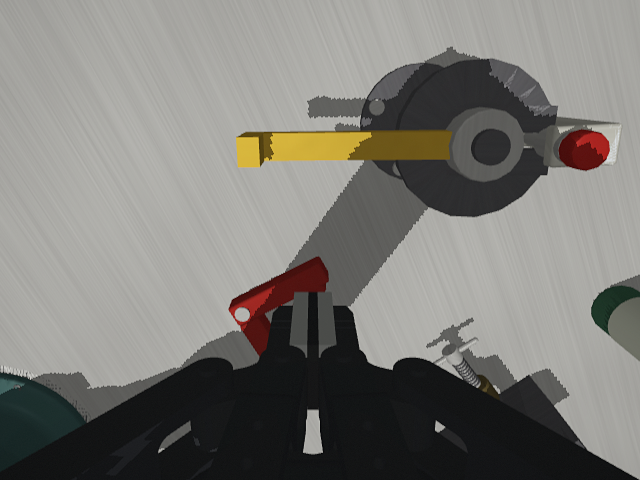

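View pics/wrist6.png

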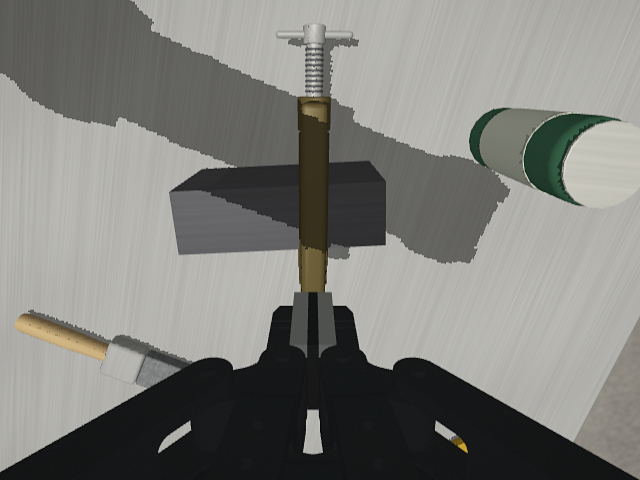

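```bash
python3 - <<'E'
import h;from h import *
w=np.load("w5.npz");E,K=w["E"],w["K"]
im=cv2.imread("pics/wrist5.png")
hsv=cv2.cvtColor(im,cv2.COLOR_BGR2HSV)
m=cv2.inRange(hsv,(18,150,40),(32,255,255))
for x in (250,255,285,310,335,400,440):
    ys=np.where(m[100:200,x])[0]+100;print(x,ys.min(),ys.max(), im[ys.min():ys.min()+8,x,1])
hub=wz(E,K,(487,144),182);a=wz(E,K,(285,146.5),176);b2=wz(E,K,(445,145.5),176);l=wz(E,K,(249,151.5),198);kn=wz(E,K,(584,148),219)
print(hub,a,b2,l,kn)
for d in(a-b2,l-hub,hub-kn): print(np.degrees(np.arctan2(d[1],d[0])),np.linalg.norm(d[:2]))
w=np.load("w6.npz");E,K=w["E"],w["K"]
im=cv2.imread("pics/wrist6.png")
for y in(115,150,200,240,270): print(y,''.join(f"{int(v)} " for v in im[y,292:336,2]))
E
python3 - <<'E'
import cv2
im=cv2.imread("pics/wrist6.png")[80:300,260:370]
im=cv2.convertScaleAbs(im,alpha=2);cv2.imwrite("pics/w6z.png",cv2.resize(im[:140],None,fx=4,fy=4,interpolation=2))
E
```

```text
250 132 166 [ 82  69  70  70  63 151 187 183]
255 132 166 [ 85  69  71  69  85 157 187 183]
285 132 159 [ 77 152 182 179 179 179 179 179]
310 132 159 [ 99 160 178 176 175 174 175 174]
335 132 159 [120 165 174 172 172 172 172 172]
400 130 159 [63 72 81 87 86 85 85 85]
440 130 158 [67 78 85 87 87 87 87 87]
[596.74464074 163.70979881 182.        ] [490.3305506  208.56143887 176.        ] [575.97773919 171.20531837 176.        ] [473.94007333 215.888498   198.        ] [627.58523142 152.67355855 219.        ]
156.43495932240398 93.43939560539538
156.97974116772662 133.43005068312456
160.310358223876 32.75577251046662
115 101 99 99 100 103 89 40 46 45 46 50 49 50 49 49 49 125 121 118 115 144 140 137 133 130 127 123 121 119 117 111 103 94 85 75 51 45 42 72 103 100 100 101 100 
150 99 101 101 99 101 103 87 36 40 47 51 52 53 55 56 55 57 56 56 57 55 56 56 55 56 56 57 55 56 56 55 54 51 50 46 40 36 105 100 99 98 98 98 98 
200 50 50 49 49 49 50 50 38 39 48 50 50 53 54 54 55 54 55 55 54 55 55 55 55 55 55 54 55 55 55 54 52 50 47 41 37 48 51 49 49 50 50 50 50 
240 97 96 96 96 96 96 98 89 65 45 52 50 52 54 55 55 55 55 54 55 56 55 55 55 56 55 55 54 55 54 52 52 50 42 37 43 48 47 48 48 49 48 49 48 
270 186 187 184 182 181 185 194 73 72 76 98 97 102 108 118 115 111 109 109 109 107 108 108 107 107 106 106 107 104 96 90 83 61 48 60 202 186 186 189 187 184 186 186 184
```

View pics/w6z.png

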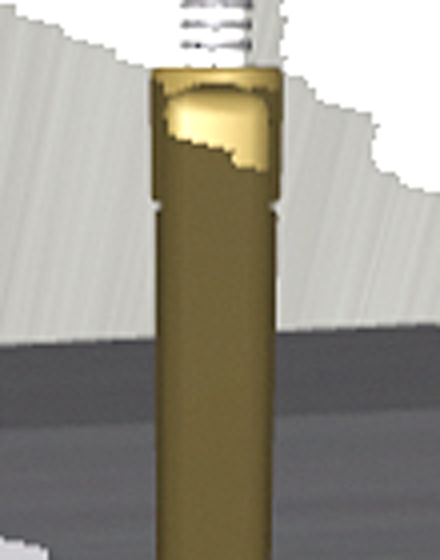

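```bash
python3 - <<'E'
from h import *
w=np.load("w6.npz");E,K=w["E"],w["K"]
A=wz(E,K,(313.8,102),126);B=wz(E,K,(313.6,150),126);C=wz(E,K,(313.4,250),126);print(A,B,C)
d=A-C;print(np.degrees(np.arctan2(d[1],d[0])));d/=np.linalg.norm(d);print("centre",A-75*d)
for n,L in(("scene",[(304.5,234.5),(258,279.5)]),("side",[(324,254.5),(326.5,224)])): print(n,[np.round(onz(n,p,126),1) for p in L],proj(n,A))
# side jaw edges for length: tube centre from triangulation
print("tube c",np.mean([[480,-252.5],[467.8,-204.8],[618.6,-162],[631.6,-208.1]],0))
E
```

```text
[ 556.00232722 -120.34010245  126.        ] [ 562.98087938 -149.74863468  126.        ] [ 579.29535979 -217.83727514  126.        ]
103.43665820536407
centre [ 573.43009554 -193.28715785  126.        ]
scene [array([ 558.7, -127.3,  126. ]), array([ 589.5, -262.7,  126. ])] [306.2667906  232.09728043]
side [array([ 553.1, -111.7,  126. ]), array([ 587.3, -257.5,  126. ])] [323.77314785 252.48611393]
tube c [ 549.5  -206.85]
```

```bash
python3 - <<'E'
from h import *
o=[-90,0,-76.6]
move_linear([572.8,-193,150],o,150)
print(move_linear([572.8,-193,106.5],o,60,contact_N=6))
b=get_state();print(b['tcp_pos'],b['contact_force'])
set_gripper(0)
s=get_state();print(s['gripper_width'],s['tcp_pos'],s['contact_force'],s['time'])
print(move_linear([572.8,-193,126],o,40))
hold(.2);s=get_state();print(s['gripper_width'],s['tcp_pos'],s['contact_force'],s['wrist_torque'],s['time'])
im=read_camera("side")["img"][:,:,::-1];cv2.imwrite("pics/side7.png",cv2.resize(im[150:310,240:400],None,fx=4,fy=4,interpolation=2))
cv2.imwrite("pics/wrist7.png",read_camera("wrist")["img"][:,:,::-1])
E
```

```text
False
[ 573.08518984 -193.00257265  106.68196507] [ 0.25273049  0.41004815 -0.71810415]
16.654180100748114 [ 572.98669361 -193.13820731  107.11575547] [-1.52405506 -0.36153178  4.59017007] 24.1417
False
16.81465657817817 [ 572.55572901 -192.95720742  125.68283442] [-0.43238142  0.09491025 -8.30785413] [ 0.01259136 -0.02970075 -0.02545774] 24.9833
```

View pics/side7.png

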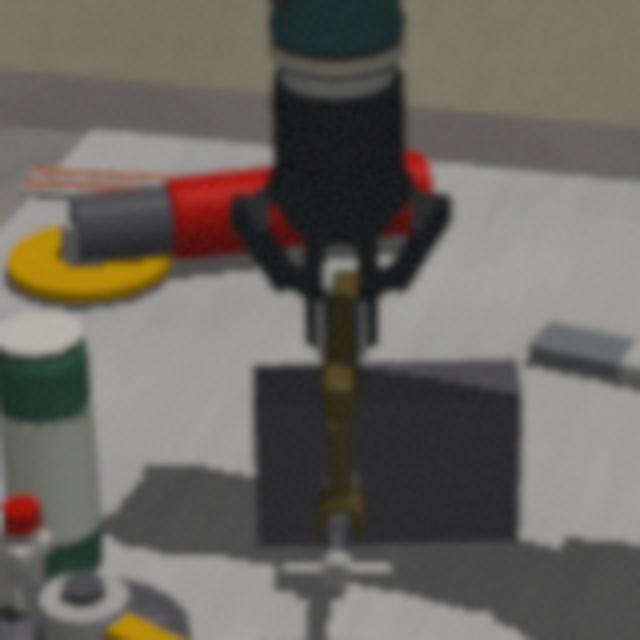

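View pics/wrist7.png

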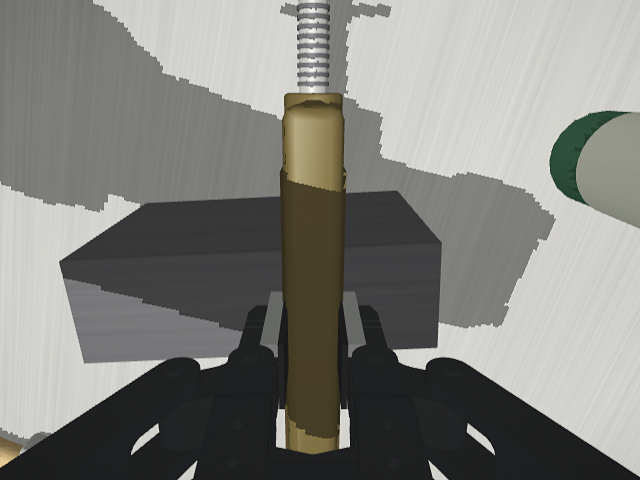

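```bash
python3 - <<'E'
from h import *
move_linear([572.8,-193,312],[-90,0,-76.6],200)
goto([518.4,197.2,312],[-90,0,-113.4])
hold(.2)
s=get_state();print(s['tcp_pos'],s['contact_force'],s['gripper_width'],s['time'])
print(move_linear([518.4,197.2,200],[-90,0,-113.4],100,contact_N=6))
hold(.2);s=get_state();print(s['tcp_pos'],s['contact_force'],s['time'])
for n in("scene","side"):
    im=read_camera(n)["img"][:,:,::-1]; x0,y0=(330,80) if n=="scene" else (200,210)
    cv2.imwrite(f"pics/{n}8.png",cv2.resize(im[y0:y0+150,x0:x0+150],None,fx=4,fy=4,interpolation=2))
cv2.imwrite("pics/wrist8.png",read_camera("wrist")["img"][:,:,::-1])
E
```

```text
[518.93662492 196.0748534  311.87332124] [-0.35898862 -0.26713427 -7.96528001] 16.51755830796289 27.8333
False
[518.66211282 197.32638983 200.54714967] [-0.23121229 -0.45695885 -7.69078886] 29.3
```

View pics/scene8.png

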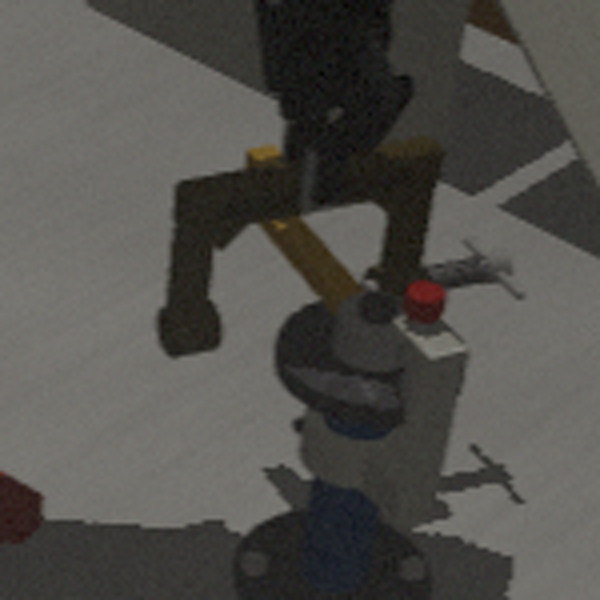

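View pics/side8.png

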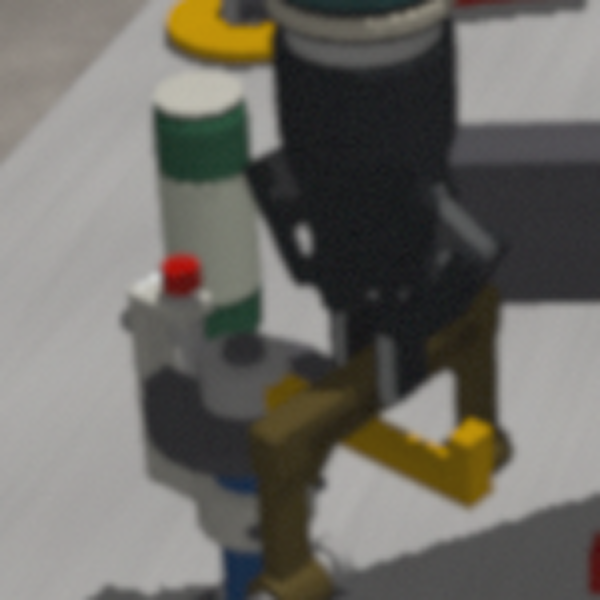

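View pics/wrist8.png

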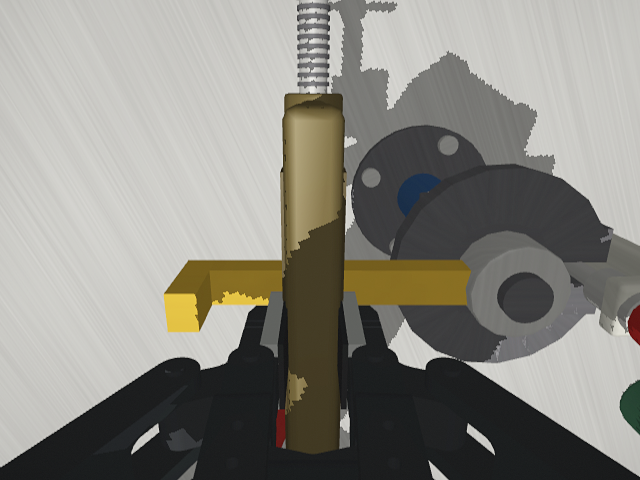

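```bash
python3 - <<'E'
from h import *
s=get_state();c=read_camera("wrist");E=wpose(s,c);K=c["mtx"];im=c["img"]
print(im[250:312:2,430,0],im[250:312:2,230,0])
tx=np.array([np.cos(np.radians(s['tcp_rot'][2])),np.sin(np.radians(s['tcp_rot'][2]))])
for y in(277,290,304):
  for x in(230,430):
    p=wz(E,K,(x,y),176);print(x,y,(p[:2]-s['tcp_pos'][:2])@tx)
for y in(96,103,108): p=wz(E,K,(314,y),219.5);print(y,(p[:2]-s['tcp_pos'][:2])@tx)
h=wz(E,K,(520,285),182);print(h)
E
```

```text
[ 60  61  61  61  58 108 118 119 119 118 126 137 138 138 138 137 137 137
 137 137 136 136 137 137 137 137 137 124  59  62  62] [208 210 207 210 211 146 115 116 117 116 126 135 135 135 136 136 135 135
 135 134 133 132 200 229 228 228 229 225 206 209 207]
230 277 -4.126390745749479
430 277 -4.158955569805725
230 290 1.8771625003109413
430 290 1.8482637072563597
230 304 8.480387117836253
430 304 8.455613394669625
96 -77.23189606465414
103 -75.40307837523328
108 -74.08605723277233
[597.55932725 166.61780859 182.        ]
```

Square and centred: the hook centreline is about 1 mm off the TCP and the clamp end is 75 mm from it. I'll lower it gently.

```bash
python3 - <<'E'
from h import *
o=[-90,0,-113.4];P=[518.4,197.2]
print(move_linear([*P,188],o,30,contact_N=3))
s=get_state();b=s['contact_force'];print(s['tcp_pos'],b)
z=s['tcp_pos'][2]
while z>177:
    z-=1
    r=move_linear([*P,z],o,12,contact_N=4)
    hold(.08);f=np.mean([get_state()['contact_force'][2] for i in range(3)]);print(z,r,get_state()['tcp_pos'][2],round(f,1))
    if f>-5:break
z=get_state()['tcp_pos'][2]
for i in range(6):
    hold(.05)
    print(round(get_state()['contact_force'][2],1),end=' ')
print(get_state()['time'])
E
```

```text
False
[518.32790674 197.2552462  187.78959577] [-0.18592808 -0.32104247 -8.82053774]
186.78959577293037 False 186.89812210348464 -7.3
185.78959577293037 False 185.7852944661249 -8.3
184.78959577293037 False 184.76443867415315 -7.9
183.78959577293037 False 183.7750780826709 -7.8
182.78959577293037 False 183.10907024376786 -4.8
-6.0 -4.8 -3.8 -3.8 -3.3 -3.6 32.0167
```

```bash
python3 - <<'E'
from h import *
o=[-90,0,-113.4];P=[518.4,197.2]
move_linear([*P,182.2],o,12,contact_N=6);hold(.2)
print(get_state()['contact_force'],get_state()['tcp_pos'])
set_gripper(34);hold(.2)
s=get_state();print(s['contact_force'],s['tcp_pos'],s['gripper_width'],s['time'])
cv2.imwrite("pics/wrist9.png",read_camera("wrist")["img"][:,:,::-1])
E
```

```text
[-3.41113943 -1.54871969  5.53875907] [518.58681237 197.34248313 182.93571144]
[ 0.64963477  0.35467081 -0.11173178] [518.48985794 197.24803731 182.12349278] 33.891998796715576 32.975
```

View pics/wrist9.png

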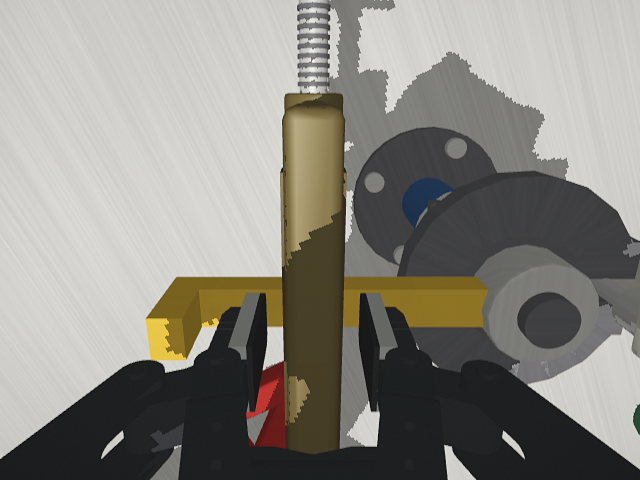

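The fingers are clear on both sides of the bar (pads at columns 250 and 375, bar 283–343). I'll raise straight up and check.

```bash
python3 - <<'E'
from h import *
o=[-90,0,-113.4];P=[518.4,197.2]
print(move_linear([*P,215],o,60,contact_N=5))
move_linear([*P,330],o,150)
s=get_state();c=read_camera("wrist");np.savez("w10.npz",E=wpose(s,c),K=c["mtx"]);cv2.imwrite("pics/wrist10.png",c["img"][:,:,::-1])
goto([480,-60,380],[-90,0,-80]); hold(.3)
out=[]
for n in("scene","side"):
    im=read_camera(n)["img"][:,:,::-1]; cv2.imwrite(f"pics/{n}10.png",im)
    x0,y0=(330,90) if n=="scene" else (200,240)
    out.append(cv2.resize(im[y0:y0+150,x0:x0+130],None,fx=3,fy=3,interpolation=2))
cv2.imwrite("pics/both10.png",np.hstack(out))
print(get_state()['time'],get_state()['contact_force'])
E
```

```text
False
36.1583 [ 0.05773017 -0.16492452 -0.08507803]
```

View pics/wrist10.png

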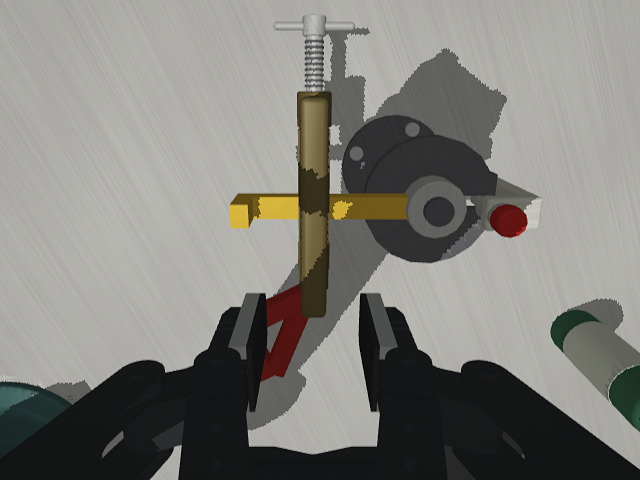

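View pics/both10.png

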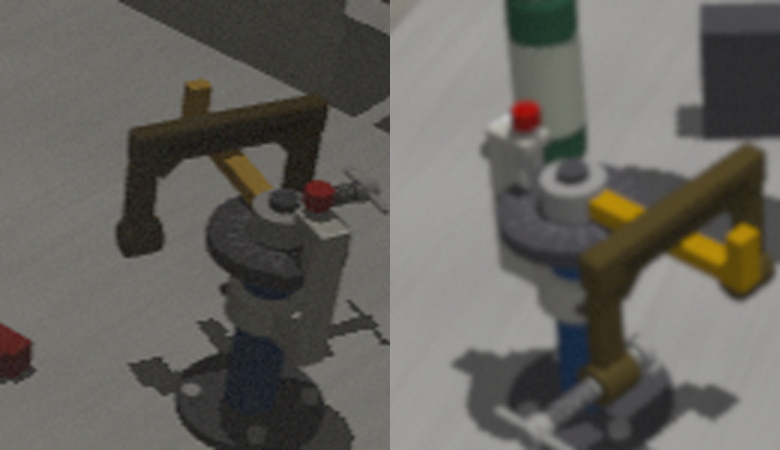

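View pics/side10.png

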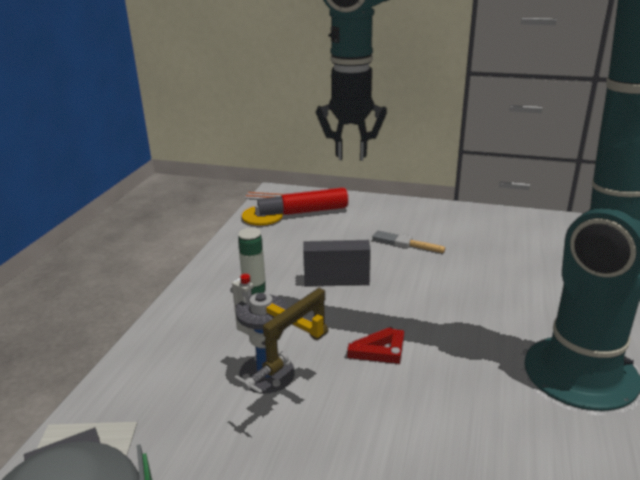

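The clamp hangs square across the hook with a jaw down each side, the knob is still down (side row about 278.5), and the bystanders and tube look unmoved. I'll do a last numeric check and hand in.

```bash
python3 - <<'E'
from h import *
w=np.load("w10.npz");E,K=w["E"],w["K"]
A=wz(E,K,(314,95),202);B=wz(E,K,(314,316),202);c=(A+B)/2
a=np.radians(156.6);u=np.array([np.cos(a),np.sin(a)]);v=np.array([-u[1],u[0]])
d=c[:2]-np.array([596.4,163.7]);print("along",d@u-85,"across",d@v,"len",np.linalg.norm(A-B),"angle",np.degrees(np.arctan2(*(A-B)[:2][::-1]))-156.6)
i1=read_camera("side")["img"].astype(int);hold(1);i2=read_camera("side")["img"].astype(int)
print("motion",np.abs(i1-i2)[220:400,220:340].mean())
i0=cv2.imread("pics/side0.png")[:,:,::-1].astype(int);D=np.abs(i2-i0).max(2)
print("tube",D[238:290,375:440].mean(),D[240:288,300:318].mean(),"square",D[325:365,345:408].mean(),"spray",D[228:270,238:262].mean())
print(get_state()['contact_force'],get_state()['time']);job_done()
E
```

```text
along -0.7644895726313052 across -1.381674709958386 len 147.6748498530136 angle -89.8788164128508
motion 0.9218981481481482
tube 3.342603550295858 3.5856481481481484 square 16.54206349206349 spray 2.9126984126984126
[ 0.17024377  0.94288053 -0.30383046] 37.2583
the job is handed in; nothing more can be done
```

The hook is locked, the clamp is hanging on it, and I handed the job in at 37.3 s of the 72 s allowed; no verdict is reported.

**Lock:** I pushed the hook clockwise with closed fingers until the red knob dropped about 4 px in both views. It then stopped against a steady push of about 9–10 N held for 0.5 s. The highest force I read during the push was 10.6 N, and I kept each step well below the 25 N limit. The locked hook points 156.6° in the world frame.

**Clamp:** I gripped the clamp by its bar, lifted it off the tube and lowered it in 1 mm steps until it touched. The final lowering step ended with about 14 N on the hook, then I opened to 34 mm and moved away.

**Last checks:**

| Check | Result |
|---|---|
| Along the hook from the seat | −0.8 mm |
| Across the hook | −1.4 mm |
| Squareness to the hook | within about 0.2° |
| Fingers | clear of the clamp, force on the tool about zero |
| Motion | none visible over 1 s |
| Knob | still down after release |
| Tube and spray can | image difference at noise level |
| Brush | looks in the same place by eye |

**One check disagreed:** the magnetic square's patch in the side view differed by 16.5 grey levels from the start, against about 3 for the others. The robot never came down near it, and in the last side view it sits at the same pixels. The arm's shadow now falls across that area, so I take the difference to be shadow. I did not measure the square's position separately.

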